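Unlock the kiln vent and hold it open at the mark

ROBOT

A 6-joint arm with a two-finger parallel gripper is mounted at the origin on the work surface. World frame = base frame: x ahead of the robot, y to its left, z up, the work surface at z = 0. Lengths are in m, angles in degrees, forces in N, time in s.
With the tool pointing down it reaches from about 0.35 to 0.875 m from the base axis. Payload 4.2 kg.
Tool frame: the origin (TCP) lies between the finger pads; the fingertips stand 17 mm ahead of it and the grasp point (between the pads) lies 2 mm behind it; z points along the fingers, y is the direction in which the jaws open and shut (so a half turn about z gives the same grasp; the last joint's range is limited). The gripper opens to 87 mm and grips with 3 to 60 N. Pads are 19 mm wide; open, the fingers measure 117 mm over their backs; the gripper's body (75 mm by 190 mm) begins 51 mm behind the grasp point.
Start: joints at [-62.017, 22.042, 0.453, 0, -68.411, -14.817], TCP at [0.142, -0.609, 0.24] pointing down, gripper open.
Joint ranges: [-179.83, 179.83], [-69.29, 118.12], [-61.27, 80.66], [-181.25, 117.63], [-171.15, -9.14], [-177.46, 177.46]. Speed limits (degrees/s): [159.86, 159.86, 180, 180, 180, 180].

INTERFACE

Orientations are given as a 3x3 rotation matrix whose columns are the frame's x, y, z axes.
In Python, from station import r gives the robot as it stands.
- The arm moves only by the shell command python3 -m creep 'ROWS'. ROWS is JSON, a list of rows, each a list of 7 numbers: the opening, from 0 (shut) to 1 (fully open), then the shift along the tool's x, y, z scaled (see below), then the turn, a rotation vector about the tool's x, y, z scaled (see below). A call has 1 to 5 rows; each row is the pose to reach, as a shift and turn from the pose measured when the call began, along the tool's axes at that moment, turning the shorter way round; what a row does not reach only later rows make up. The controller multiplies each number of a shift by 300 mm and each number of a turn by 180 degrees. A row lasts 1/12 s, in which the tool goes at most 41.7 mm and 7.16 degrees, less where a joint would pass 70% of its speed; a pose out of reach is approached as far as the arm can. A call with a number of a shift or a turn outside -1 to 1 is refused whole. A call with a gripper value outside its range is refused whole. The fingers move at their own pace and stop on an object; the grip force is fixed at half the most. Time passes only in rows, so rows that repeat a pose let the fingers close. It gives the time, the measured TCP pose, the force and the opening at its end, in the units of the state.
- r.sense(): the state, without advancing time (a new reading comes with each control period).
- r.capture(name): name is "side" or "top" or "wrist"; returns the picture (400x640x3 uint8, blue, green, red); there is no depth.
- r.camera_model(name): a dict with "mtx" (3x3 intrinsics, pixels), "R" (3x3) and "t" (3): a world point X has camera coordinates R X + t; the wrist camera has in their place "mount" (4x4, takes a point from camera to tool coordinates, whose origin is the TCP and whose axes are the flange's). Camera axes: x right, y down, z forward; pixel columns grow to the right and rows downward; lengths in m; the calibration is good to about 2 mm. A picture is of the moment at which its call begins: read the wrist's pose just before it. camera_model takes no time and is no camera call.
- r.finish_job(): hands the job in, once; it reports no verdict.
Trained networks look in the newest picture that a camera, given by its name, has taken for a name from the list of things; names that differ only in an ending like _2 or _b are one class to them, and where a whole thing is asked for, a point or a joint stands for the part that bears it (a point fixed in the world has none). Each returns a list of dicts, best first, with "score" (0 to 1); they miss things now and then, are a little off and sometimes report something else, mostly with a low value. They report only what shows in the picture. A call takes as long as a camera call. They do not tell look-alikes from the thing itself.
- r.recognise(camera, target): "rect" ([left, top, right, bottom] as shares, 0 to 1, of the picture: columns of its width, rows of its height, round what is visible of it).
- r.outline_of(camera, target): "pixels" (400x640 bool, what is visible of it) and "rect" ([left, top, right, bottom] as shares, 0 to 1, of the picture: columns of its width, rows of its height, round what is visible of it).
The state is a dict: "time_s": time; "joints": joint angles; "joint_velocities": joint speeds; "effort": joint torques, N m; "tcp_pos": TCP position; "ee_rot": TCP orientation; "wrist_force": force on the tool from outside, world axes, zero at the start; "moment": the same for the moment, N m; "gripper_width": opening from 0.0 (shut) to 1.0 (fully open).
Only numpy, scipy, OpenCV 4.12 (cv2) and the standard library are available. Lean on these libraries where they do the work, as an engineer would, in place of code of your own. Each camera call takes 0.05 s, during which the arm holds its last target.

TASK

Slide the copper-edged black lock plate straight up out of its grooved holder on the kiln and stand it in the slot of the wooden block, letting go of it there. Then take the wooden grip of the sprung rod, pull it out of its copper sleeve until the red band on the rod has just come out of the sleeve's mouth, and finish while still holding it there; the vent springs shut if you let go. Leave the jar, the bead press and the copper dish where they are.

Things in the scene. Friction and masses are not known exactly. Their poses are not given: they have to be found in the camera images.
- kiln: Low bench kiln, fixed, 220 x 240 x 120 mm (x, y, z), white below and steel above. Origin under its centre on the counter; its -x side is the front. Over its flat top (z 120) a copper sleeve (18 mm diameter) lies along x with its mouth at x -105, y 0, z 138, ending at x -49. The two aluminium uprights of the lock plate's holder stand at x 20, y +-26 to +-48, up to z 186, each with a 9 mm wide vertical groove; a steel vent shutter slides between them.
- plate_mid (a point): Centre of the loose lock plate (90 g), black, with a copper upper edge: 80 mm wide (y), 70 mm high (z), 6 mm thick (x); the copper edge is the upper 12 mm of it, 10 mm thick and 80 mm wide. At the start it stands upright in the holder, centred at x 20, y 0, z 181 of the kiln, its axes along the kiln's; its foot is at kiln z 146, so it must rise 40 mm to leave the grooves. The same either way round. While it is in, it blocks the rod.
- park_slot (a point): Centre of the floor of the slot in the pale wooden block, fixed. The block is 70 x 120 x 50 mm (x, y, z), yawed; the slot is open upward, 16 mm wide (x), 100 mm long (y), 35 mm deep; its floor is 15 mm above the counter. A plate stood in it may lean a little.
- rod_grip (a point): Centre of the dark wooden grip of the sprung rod: a barrel of 22 mm diameter lying along the kiln's x, from 20 mm behind (+x) to 20 mm in front (-x) of this point, then a flange of 32 mm diameter, 7 mm thick. With the rod home it lies at x -145, y 0, z 138 of the kiln, 35 mm out in front of the kiln's front face; free air down to the counter below. The 10 mm steel rod runs from it into the sleeve. Axes as the kiln's.
- draw_rod (a joint): How far the rod is drawn out towards the kiln's -x, in m: 0 home, 0.070 end stop. The 10 mm wide red band on the rod is hidden in the sleeve at first, begins to show at 0.035 and has just come fully out at 0.045, which is the mark. A spring pulls the rod home: about 5 N at 0, 10.5 N at the mark.
- jar: Bystander: closed jar of cobalt shards, 80 mm diameter, 114 mm high; origin under its centre.
- bead_press: Bystander: black graphite bead press with a wooden knob, 90 x 60 x 96 mm; origin under its centre.
- dish: Bystander: copper annealing dish, 110 mm diameter, 28 mm high; origin under its centre.
Mind the look-alikes: they are no part of the job. There is more than one size of the part that bears park_slot; the job needs the smaller.

How it is judged:
By the outcome, as a careful person would: the job done as asked, in the order asked, and still so for the second after the job is handed in, while the arm keeps its last pose, push and grip.
It also fails if it takes over 54 s, if anything falls off the work surface, if the arm or the gripper's body presses on something with over 40 N, if the wrist force passes 120 N, or if a joint passes its speed limit or range.

## Working session

There is one attempt and no reset: what is moved stays moved. The work goes in short steps, Python scripts to look and compute and a shell command to move; the robot and the scene stay as the last step left them, time stands still between calls to the robot, and variables do not carry over. Pictures are saved under pics/ and viewed, and the job is handed in when it is done.

```bash
ls; mkdir -p pics
python3 - <<'E'
from station import r
import cv2
s=r.sense(); print({k:s[k] for k in ('time_s','tcp_pos','ee_rot','wrist_force','gripper_width')})
for n in("side","top","wrist"):
    cv2.imwrite(f'pics/{n}0.png',r.capture(n)); m=r.camera_model(n); print(n,m)
E
```

```text
pics
{'time_s': 0.0, 'tcp_pos': array([ 0.14227806, -0.60800651,  0.23848125]), 'ee_rot': array([[-9.73755942e-01, -2.27594089e-01, -5.44087334e-04],
       [-2.27594733e-01,  9.73753682e-01,  2.09883346e-03],
       [ 5.21249549e-05,  2.16758297e-03, -9.99997649e-01]]), 'wrist_force': array([ 0.02943487,  0.33953388, -0.57447607]), 'gripper_width': 1.0014877461174307}
side {'mtx': array([[496.66975501,   0.        , 314.3145137 ],
       [  0.        , 496.66975501, 200.70211939],
       [  0.        ,   0.        ,   1.        ]]), 'R': array([[ 8.53668473e-01, -5.20816786e-01, -1.16529024e-04],
       [-3.28723110e-01, -5.38635012e-01, -7.75766357e-01],
       [ 4.03969374e-01,  6.62285587e-01, -6.31020242e-01]]), 't': array([-0.39567901,  0.2385661 ,  1.44803709])}
top {'mtx': array([[503.28457765,   0.        , 309.0482623 ],
       [  0.        , 503.28457765, 202.81208832],
       [  0.        ,   0.        ,   1.        ]]), 'R': array([[ 0.0171994 , -0.9998512 , -0.00132776],
       [-0.99275745, -0.01691943, -0.11893853],
       [ 0.11889837,  0.00336381, -0.99290073]]), 't': array([0.00360233, 0.46977735, 1.34909937])}
wrist {'mtx': array([[280.70330227,   0.        , 319.4119014 ],
       [  0.        , 280.70330227, 200.51495016],
       [  0.        ,   0.        ,   1.        ]]), 'mount': array([[ 1.23506651e-03, -9.58304906e-01, -2.85744960e-01,
         7.86398250e-02],
       [ 9.99999237e-01,  1.18296587e-03,  3.54944383e-04,
        -1.82601039e-04],
       [-2.11840821e-06, -2.85745181e-01,  9.58305636e-01,
        -1.44846505e-01],
       [ 0.00000000e+00,  0.00000000e+00,  0.00000000e+00,
         1.00000000e+00]])}
```

View pics/top0.png

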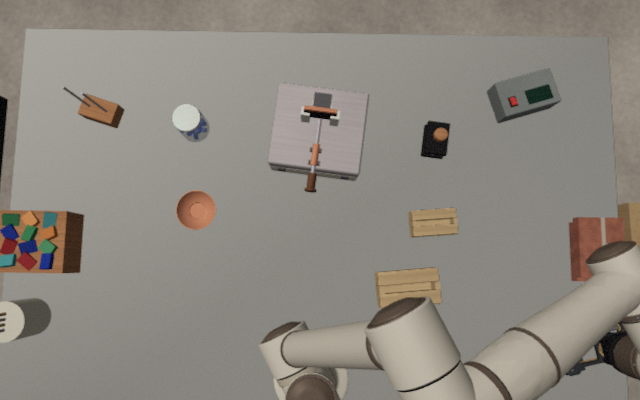

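View pics/side0.png

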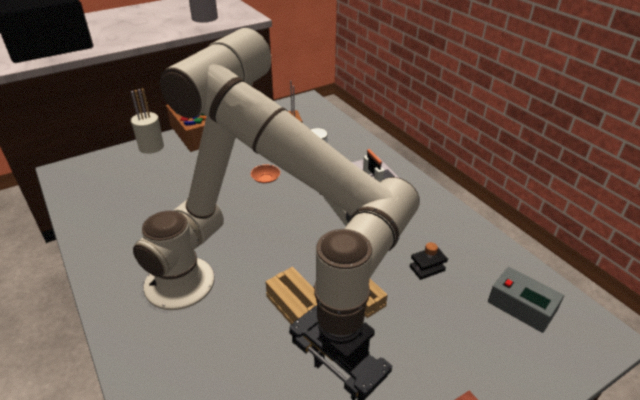

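View pics/wrist0.png

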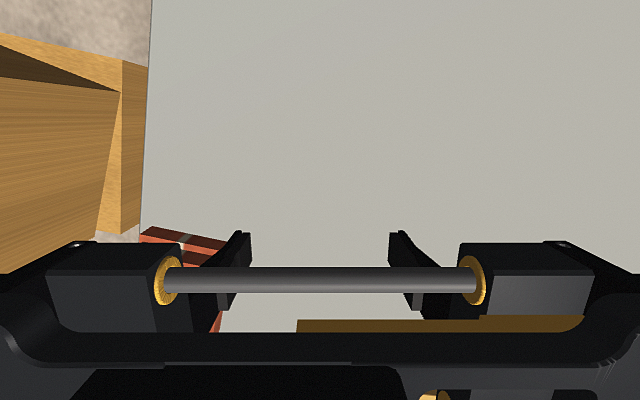

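The top picture shows the kiln at (320,130), with the plate at (320,113) and the grip at (311,182). Two wooden blocks are visible, one at (434,222) and a longer one at (409,288). I'll enlarge both areas.

```bash
cat > h.py <<'E'
from station import r
import numpy as np, cv2
def ray(cam,u,v):
    m=r.camera_model(cam)
    if cam=='wrist':
        s=r.sense(); T=m['mount']; R=s['ee_rot']; 
        d=np.linalg.inv(m['mtx'])@[u,v,1]
        return s['tcp_pos']+R@T[:3,3], R@T[:3,:3]@d
    c=-m['R'].T@m['t']; return c, m['R'].T@(np.linalg.inv(m['mtx'])@[u,v,1])
def atz(cam,u,v,z):
    c,d=ray(cam,u,v); return c+d*(z-c[2])/d[2]
def proj(cam,X):
    m=r.camera_model(cam); X=np.atleast_2d(X)
    if cam=='wrist':
        s=r.sense(); T=m['mount']; p=((X-s['tcp_pos'])@s['ee_rot']-T[:3,3])@T[:3,:3]
    else: p=X@m['R'].T+m['t']
    q=p@m['mtx'].T; return q[:,:2]/q[:,2:]
E
python3 - <<'E'
import cv2
a=cv2.imread('pics/top0.png')
cv2.imwrite('pics/k0.png',cv2.resize(a[75:200,250:390],None,fx=5,fy=4.6,interpolation=cv2.INTER_CUBIC)[:, :])
cv2.imwrite('pics/b0.png',cv2.resize(a[195:315,360:480],None,fx=5,fy=5,interpolation=cv2.INTER_CUBIC))
E
```

```text
(no output)
```

View pics/k0.png

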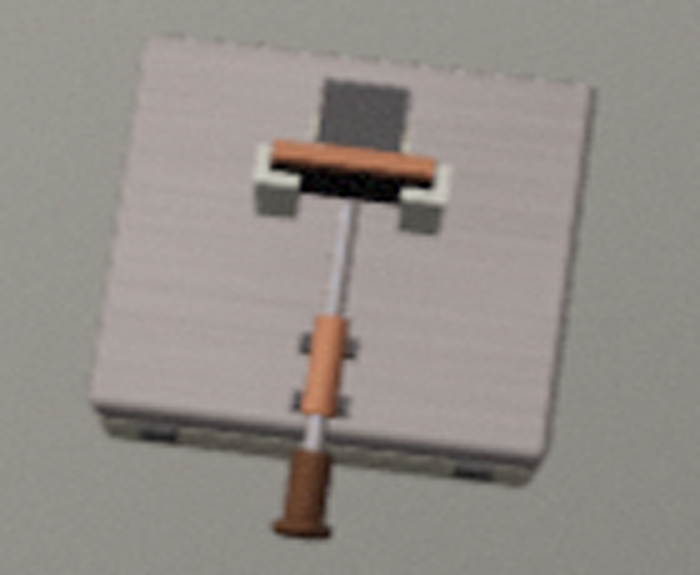

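View pics/b0.png

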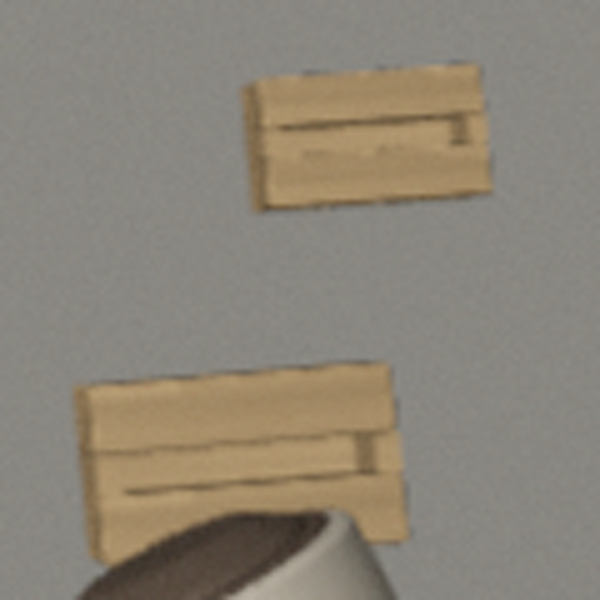

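Run:
```python
from h import *
def k(x,y,z): return atz('top',250+(x+.5)/5-.5,75+(y+.5)/4.6-.5,z)
def b(x,y,z): return atz('top',360+(x+.5)/5-.5,195+(y+.5)/5-.5,z)
K=[k(148,40,.12),k(593,88,.12),k(545,460,.12),k(93,405,.12)]
B=[b(260,80,.05),b(480,65,.05),b(490,190,.05),b(265,208,.05)]
def fit(P,L,W):
    # model corners: image TL=(+x,+y),TR=(+x,-y),BR(-x,-y),BL(-x,+y)
    M=np.array([[L,W],[L,-W],[-L,-W],[-L,W]])/2
    P=np.array(P)[:,:2]; c=P.mean(0); Q=P-c
    a=np.arctan2((M[:,0]*Q[:,1]-M[:,1]*Q[:,0]).sum(),(M*Q).sum())
    R=np.array([[np.cos(a),-np.sin(a)],[np.sin(a),np.cos(a)]])
    print('c',c,'yaw',np.degrees(a)); print('res',(Q-M@R.T).round(4).tolist(), [np.linalg.norm(P[i]-P[i-1]).round(4) for i in range(4)])
    return c,a
c,a=fit(K,.22,.24); fit(B,.07,.12)
R=np.array([[np.cos(a),-np.sin(a)],[np.sin(a),np.cos(a)]])
L=b(88,388,.05),b(390,362,.05); print('large len',np.linalg.norm(L[0]-L[1]))
w=lambda x,y,z:np.r_[c+R@[x,y],z]
for n,X in dict(plate=(.02,0,.216),grip=(-.145,0,.138)).items():
    print(n,w(*X),proj('top',w(*X)))
print('copper ends',k(272,155,.216),k(436,170,.216),'flange end',k(302,530,.138),'grip0',k(310,455,.138))
```

```text
c [ 0.65433447 -0.0099509 ] yaw -6.309143295479412
res [[-0.0034, -0.0021], [-0.0014, 0.0026], [0.002, 0.0024], [0.0029, -0.003]] [np.float64(0.2137), np.float64(0.2351), np.float64(0.2166), np.float64(0.2347)]
c [ 0.42174454 -0.32500719] yaw 4.589289683319249
res [[-0.0012, -0.0019], [-0.0007, -0.0005], [0.002, 0.0009], [-0.0001, 0.0015]] [np.float64(0.0687), np.float64(0.1187), np.float64(0.0673), np.float64(0.1208)]
large len 0.16088998127474702
plate [ 0.67421334 -0.01214876  0.216     ] [[320.25888137 109.57662895]]
grip [0.51021267 0.00598357 0.138     ] [[311.50456408 181.75369453]]
copper ends [0.6767182 0.0271478 0.216    ] [ 0.66994244 -0.05211728  0.216     ] flange end [0.48952687 0.00943785 0.138     ] grip0 [0.53132778 0.00609268 0.138     ]
```

The small block measures 119 x 69 mm, which fits the 120 x 70 given. The block at (409,288) is 161 mm long, so it is the look-alike. The kiln residuals are about 3 mm, and the copper edge measures 79.5 mm, as it should. I'll move above the plate next.

```bash
cat >> h.py <<'E'
from scipy.spatial.transform import Rotation as Ro
def plan(x,y,z,ang):
    """print the shift & turn (scaled) to TCP x,y,z with tool down, tool-y at world angle ang (deg)"""
    s=r.sense(); R=s['ee_rot']; a=np.radians(ang)
    Y=np.array([np.cos(a),np.sin(a),0]); Z=np.array([0,0,-1.]); G=np.c_[np.cross(Y,Z),Y,Z]
    d=np.array([x,y,z])-s['tcp_pos']
    rv=Ro.from_matrix(R.T@G).as_rotvec(degrees=True)
    print('t',round(s['time_s'],2),'tcp',s['tcp_pos'].round(4),'yang',np.degrees(np.arctan2(R[1,1],R[0,1])).round(2),'F',s['wrist_force'].round(1),'w',round(s['gripper_width'],3))
    print('mm',np.linalg.norm(d).round(4)*1000,'shift',(R.T@d/.3).round(4),'turn',(rv/180).round(4),'deg',np.linalg.norm(rv).round(1))
if __name__=='__main__':
    import sys; plan(*map(float,sys.argv[1:5]))
E
python3 h.py .6735 -.0125 .30 173.7
```

```text
t 0.15 tcp [ 0.1423 -0.6082  0.2387] yang 103.16 F [-1.  -1.   0.5] w 0.998
mm 800.5 shift [-2.1762  1.5306 -0.202 ] turn [ 5.000e-04  3.000e-04 -3.919e-01] deg 70.5
```

```bash
python3 -m creep '[[1,-0.1,0.07,-0.04,0,0,-0.035],[1,-0.21,0.15,-0.1,0,0,-0.07],[1,-0.32,0.225,-0.15,0,0,-0.105],[1,-0.43,0.3,-0.18,0,0,-0.14],[1,-0.54,0.38,-0.2,0,0,-0.175]]'; python3 h.py .6735 -.0125 .30 173.7
```

```text
time_s: 0.57
tcp_pos: [0.2733, -0.4614, 0.2996]
ee_rot: [[-0.708, -0.706, 0.001], [-0.706, 0.708, 0.0], [-0.001, -0.0, -1.0]]
wrist_force: [0.6, -0.5, -0.4]
gripper_width: 0.998
t 0.57 tcp [ 0.2733 -0.4614  0.2996] yang 134.93 F [ 0.6 -0.5 -0.4] w 0.998
mm 601.4000000000001 shift [-2.0011e+00  1.1730e-01 -3.0000e-04] turn [-1.000e-04  2.000e-04 -2.154e-01] deg 38.8
```

```bash
python3 -m creep '[[1,-0.13,0,0,0,0,-0.035],[1,-0.26,0.01,0,0,0,-0.07],[1,-0.4,0.02,0,0,0,-0.105],[1,-0.53,0.03,0,0,0,-0.14],[1,-0.66,0.04,0,0,0,-0.175]]'; python3 h.py .6735 -.0125 .30 173.7
```

```text
time_s: 0.98
tcp_pos: [0.4058, -0.3112, 0.2997]
ee_rot: [[-0.229, -0.973, 0.001], [-0.973, 0.229, 0.0], [-0.001, -0.001, -1.0]]
wrist_force: [0.9, -0.3, -0.4]
gripper_width: 1.003
t 0.98 tcp [ 0.4058 -0.3112  0.2997] yang 166.75 F [ 0.9 -0.3 -0.4] w 1.003
mm 401.1 shift [-1.1735e+00 -6.4040e-01 -1.0000e-04] turn [-0.0002  0.0002 -0.0386] deg 6.9
```

Run:
```python
from h import *
a=r.capture('wrist'); cv2.imwrite('pics/w1.png',a)
M=np.array([[1,1],[1,-1],[-1,-1],[-1,1]])*[.035,.06]; t=np.radians(4.6)
R=np.array([[np.cos(t),-np.sin(t)],[np.sin(t),np.cos(t)]])
print(proj('wrist',np.c_[M@R.T+[.4217,-.325],np.full(4,.05)]))
```

```text
[[298.76079777 209.59110615]
 [270.92090643 129.87048125]
 [319.94887414 113.95819734]
 [344.26945438 196.15022717]]
```

View pics/w1.png

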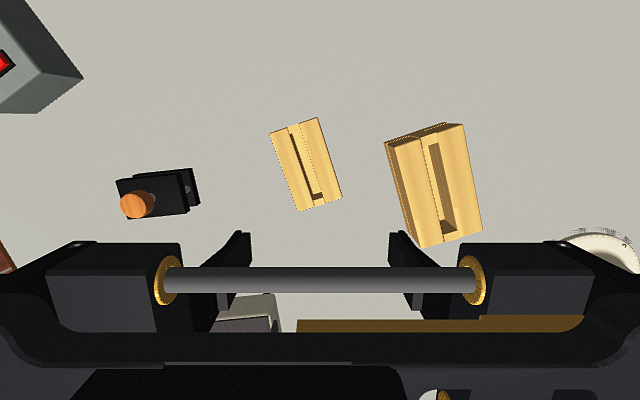

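The wrist view shows the small block at (307,163). Its corners match the projection within 1 to 3 px. The large block is at (433,185). I'll confirm with an enlarged crop.

Run:
```python
import cv2
a=cv2.imread('pics/w1.png')
cv2.imwrite('pics/w1c.png',cv2.resize(a[105:225,250:370],None,fx=5,fy=5,interpolation=cv2.INTER_CUBIC))
```

```text
(no output)
```

View pics/w1c.png

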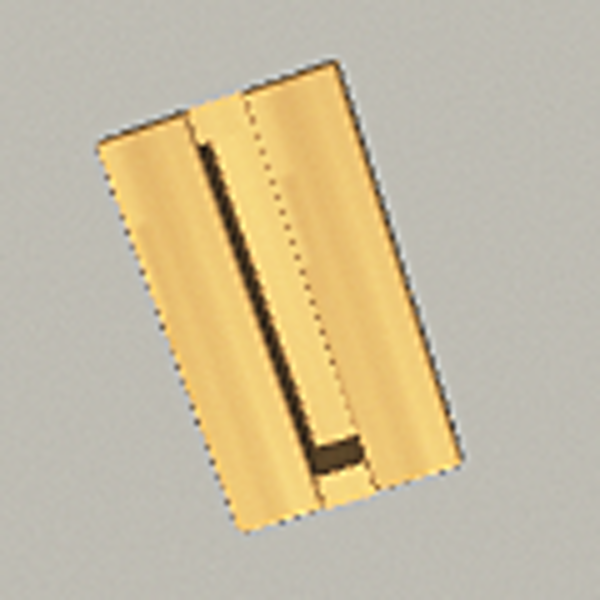

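This is the small block with its single slot. I'll refit its pose from these corners.

```bash
cat >> h.py <<'E'
def fit(P,L,W):
    M=np.array([[L,W],[L,-W],[-L,-W],[-L,W]])/2
    P=np.array(P)[:,:2]; c=P.mean(0); Q=P-c
    a=np.arctan2((M[:,0]*Q[:,1]-M[:,1]*Q[:,0]).sum(),(M*Q).sum())
    print('c',c,'yaw',np.degrees(a),[np.linalg.norm(P[i]-P[i-1]).round(4) for i in range(4)])
E
python3 - <<'E'
from h import *
b=lambda x,y:atz('wrist',250+(x+.5)/5-.5,105+(y+.5)/5-.5,.05)
fit([b(243,530),b(98,148),b(335,65),b(460,462)],.07,.12)
E
```

```text
c [ 0.42532683 -0.3224014 ] yaw 5.727404105900612 [np.float64(0.0672), np.float64(0.1166), np.float64(0.0686), np.float64(0.117)]
```

```bash
python3 -m creep '[[1,-0.12,-0.06,0,0,0,-0.01],[1,-0.23,-0.13,0,0,0,-0.02],[1,-0.35,-0.19,0,0,0,-0.03],[1,-0.46,-0.25,0,0,0,-0.0386],[1,-0.58,-0.32,0,0,0,-0.0386]]'; python3 h.py .6735 -.0125 .30 173.7
```

```text
time_s: 1.45
tcp_pos: [0.5421, -0.1574, 0.3001]
ee_rot: [[-0.1, -0.995, 0.003], [-0.995, 0.1, 0.001], [-0.002, -0.003, -1.0]]
wrist_force: [0.1, -0.9, 0.4]
gripper_width: 1.003
t 1.45 tcp [ 0.5421 -0.1574  0.3001] yang 174.29 F [ 0.1 -0.9  0.4] w 1.003
mm 195.6 shift [-0.5242 -0.3878  0.0024] turn [-0.0008  0.0006  0.0033] deg 0.6
```

```bash
sed -i "s/s=r.sense(); T=m\['mount'\]/s=ST or r.sense(); T=m['mount']/; s/^import numpy/ST=None\nimport numpy/" h.py
cat >> h.py <<'E'
import pickle
def snap(n):
    global ST
    ST=r.sense(); a=r.capture('wrist'); s2=r.sense()
    print('drift',(s2['tcp_pos']-ST['tcp_pos']).round(4)); cv2.imwrite(f'pics/{n}.png',a); pickle.dump(ST,open(f'pics/{n}.pkl','wb'))
def load(n):
    global ST; ST=pickle.load(open(f'pics/{n}.pkl','rb'))
E
python3 - <<'E'
import h
h.snap('w2')
E
```

```text
drift [ 0.005   0.0041 -0.001 ]
```

View pics/w2.png

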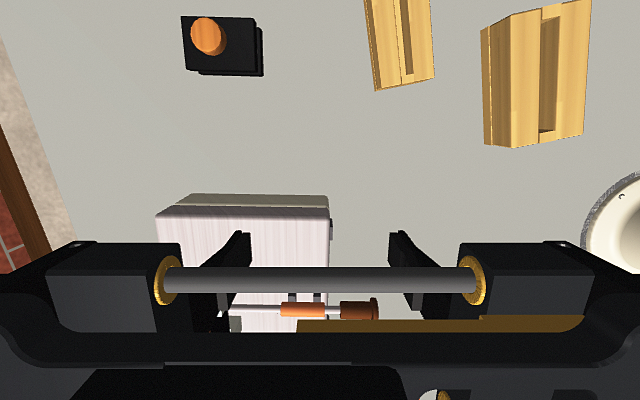

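Arm lag while the picture was being taken, about 5 mm, explains the difference between the two block estimates. Once corrected, the wrist estimate agrees with the top estimate of (.4217,-.325). I'll carry on to above the plate.

```bash
python3 -m creep '[[1,-0.12,-0.1,0,0,0,0],[1,-0.24,-0.2,0,0,0,0.003],[1,-0.36,-0.29,0,0,0,0.003],[1,-0.49,-0.37,0.005,0,0,0.003],[1,-0.5,-0.375,0.005,0,0,0.003]]'; python3 -m creep '[[1,0,0,0,0,0,0],[1,0,0,0,0,0,0]]'
python3 - <<'E'
import h
h.plan(.6735,-.0125,.30,173.7)
h.snap('w3')
print(h.proj('wrist',[[.6733+.0085*0+.0044*0,-.0125,.216]]), h.proj('wrist',[[.6767,.0271,.216],[.6699,-.0521,.216]]))
E
```

```text
time_s: 1.92
tcp_pos: [0.675, -0.0121, 0.2974]
ee_rot: [[-0.104, -0.995, 0.005], [-0.995, 0.104, 0.003], [-0.003, -0.004, -1.0]]
wrist_force: [0.5, -0.2, 0.1]
gripper_width: 1.0
time_s: 2.08
tcp_pos: [0.6754, -0.0105, 0.2953]
ee_rot: [[-0.101, -0.995, 0.002], [-0.995, 0.101, 0.002], [-0.002, -0.001, -1.0]]
wrist_force: [0.1, -1.2, 0.5]
gripper_width: 0.996
t 2.08 tcp [ 0.6754 -0.0105  0.2953] yang 174.18 F [ 0.1 -1.2  0.5] w 0.996
mm 5.5 shift [ 0.0073  0.0057 -0.0157] turn [-0.0004  0.0008  0.0027] deg 0.5
drift [-0.0007 -0.0013  0.0008]
[[321.68358599 211.31322959]] [[322.23665951 253.87537939]
 [321.07425703 164.42190444]]
```

View pics/w3.png

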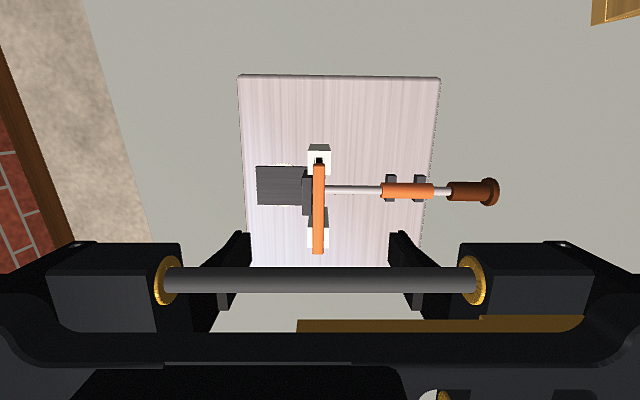

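The copper edge shows from (319,164) to (319,254), and the grip is centred at (470,191). Next I'll refine the plate and the kiln axes.

Run:
```python
import cv2
a=cv2.imread('pics/w3.png')
cv2.imwrite('pics/w3c.png',cv2.resize(a[140:265,240:400],None,fx=4.5,fy=4.5,interpolation=cv2.INTER_CUBIC))
cv2.imwrite('pics/w3d.png',cv2.resize(a[160:220,360:520],None,fx=5,fy=5,interpolation=cv2.INTER_CUBIC))
```

```text
(no output)
```

View pics/w3c.png

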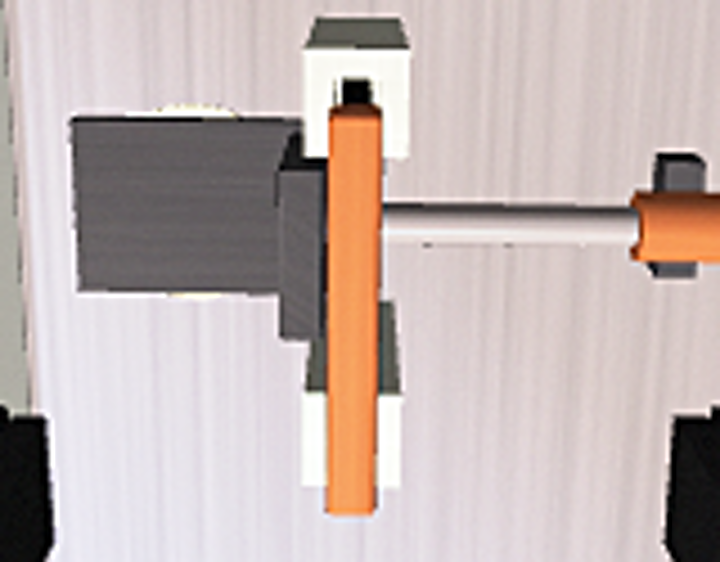

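View pics/w3d.png

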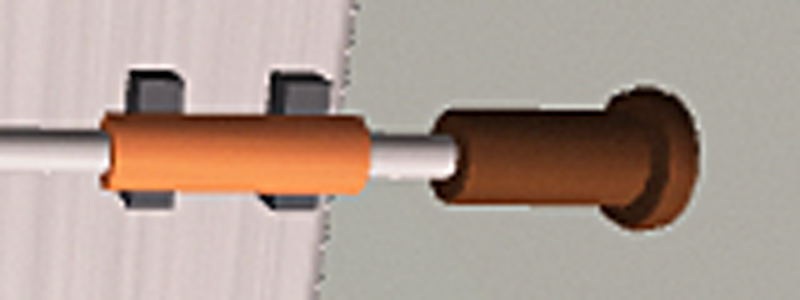

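Run:
```python
import h; from h import *
h.load('w3')
b=lambda x,y:atz('wrist',240+(x+.5)/4.5-.5,140+(y+.5)/4.5-.5,.216)
d=lambda x,y:atz('wrist',360+(x+.5)/5-.5,160+(y+.5)/5-.5,.138)
p,q=b(355.5,118),b(351.5,514); print('plate',p,q,(p+q)/2,np.linalg.norm(p-q),'yaw',np.degrees(np.arctan2((q-p)[0],-(q-p)[1]))*1)
s,e=d(105,153),d(365,154); f=d(670,157);g=d(445,157)
print('sleeve',s,e,np.linalg.norm(s-e),'yaw',np.degrees(np.arctan2(*(s-e)[[1,0]])));print('grip',g,f,np.linalg.norm(g-f),'yaw',np.degrees(np.arctan2(*(s-f)[[1,0]])))
k=np.radians(-5.7);R=np.array([[np.cos(k),-np.sin(k)],[np.sin(k),np.cos(k)]])
c=((p+q)/2)[:2]-R@[.02,0]; print('kiln',c,'grip',c+R@[-.145,0])
h.plan(*((p+q)/2)[:2],.211-.002,174.3)
```

```text
plate [ 0.67198106 -0.05116325  0.216     ] [0.68066577 0.026662   0.216     ] [ 0.67632341 -0.01225062  0.216     ] 0.07830833330489764 yaw 173.6325704693436
sleeve [ 0.60786391 -0.00392744  0.138     ] [0.5504128  0.00206633 0.138     ] 0.057762918764224076 yaw -5.9560168867344725
grip [0.53271605 0.00453395 0.138     ] [0.48298668 0.00952232 0.138     ] 0.04997894170355156 yaw -6.147281538386388
kiln [ 0.6564223  -0.01026423] grip [0.51213925 0.00413713]
t 2.13 tcp [ 0.6748 -0.0118  0.2962] yang 174.1 F [-1.  -0.5  0.4] w 0.999
mm 87.2 shift [ 0.0018 -0.0047  0.2905] turn [-0.0006  0.0007 -0.0011] deg 0.3
```

The sleeve length of 57.8 mm and the grip length of 50 mm both match the description, and the yaw is -6.1°. I'll descend and grasp the copper edge.

```bash
python3 -m creep '[[1,0,-0.005,0.09,0,0,0],[1,0,-0.005,0.18,0,0,0],[1,0,-0.005,0.26,0,0,0],[1,0,-0.005,0.288,0,0,0],[1,0,-0.005,0.288,0,0,0]]';  python3 h.py .6763 -.0123 .209 173.9
```

```text
time_s: 2.55
tcp_pos: [0.6745, -0.0133, 0.2076]
ee_rot: [[-0.104, -0.995, -0.003], [-0.995, 0.104, 0.001], [-0.001, 0.003, -1.0]]
wrist_force: [0.6, -0.1, 1.0]
gripper_width: 0.997
t 2.55 tcp [ 0.6745 -0.0133  0.2076] yang 174.0 F [ 0.6 -0.1  1. ] w 0.997
mm 2.5 shift [-0.0038 -0.0055 -0.0048] turn [0.001  0.0003 0.0006] deg 0.2
```

Now closing.

```bash
python3 -m creep '[[0.5,-0.003,-0.006,-0.005,0,0,0],[0.3,-0.003,-0.006,-0.005,0,0,0],[0.15,-0.003,-0.006,-0.005,0,0,0],[0,-0.003,-0.006,-0.005,0,0,0],[0,-0.003,-0.006,-0.005,0,0,0]]'; python3 -m creep '[[0,0,0,0,0,0,0],[0,0,0,0,0,0,0],[0,0,0,0,0,0,0]]'; python3 h.py .6763 -.0123 .209 173.9
```

```text
time_s: 2.97
tcp_pos: [0.6768, -0.0125, 0.2102]
ee_rot: [[-0.104, -0.995, -0.001], [-0.995, 0.104, 0.002], [-0.001, 0.001, -1.0]]
wrist_force: [-0.3, 0.5, 0.3]
gripper_width: 0.703
time_s: 3.22
tcp_pos: [0.6769, -0.0124, 0.2105]
ee_rot: [[-0.104, -0.995, -0.001], [-0.995, 0.104, 0.002], [-0.002, 0.001, -1.0]]
wrist_force: [0.2, -0.5, -0.1]
gripper_width: 0.478
t 3.22 tcp [ 0.6769 -0.0124  0.2105] yang 174.01 F [ 0.2 -0.5 -0.1] w 0.478
mm 1.6 shift [-0.0002  0.002   0.0049] turn [0.0003 0.0005 0.0006] deg 0.2
```

```bash
python3 -m creep '[[0,0,0,0.003,0,0,0],[0,0,0,0.003,0,0,0],[0,0,0,0.003,0,0,0],[0,0,0,0.003,0,0,0],[0,0,0,0.003,0,0,0]]'; python3 -m creep '[[0,0,0,0,0,0,0],[0,0,0,0,0,0,0],[0,0,0,0,0,0,0]]'; python3 h.py .6763 -.0123 .209 173.9
```

```text
time_s: 3.63
tcp_pos: [0.6769, -0.0124, 0.2095]
ee_rot: [[-0.104, -0.995, -0.001], [-0.995, 0.104, 0.002], [-0.001, 0.001, -1.0]]
wrist_force: [0.3, -0.7, -0.3]
gripper_width: 0.112
time_s: 3.88
tcp_pos: [0.6769, -0.0124, 0.2095]
ee_rot: [[-0.104, -0.995, -0.001], [-0.995, 0.104, 0.002], [-0.002, 0.001, -1.0]]
wrist_force: [0.2, -0.2, -1.2]
gripper_width: 0.11
t 3.88 tcp [ 0.6769 -0.0124  0.2095] yang 174.02 F [ 0.2 -0.2 -1.2] w 0.11
mm 0.7 shift [-0.0001  0.0019  0.0015] turn [0.0003 0.0005 0.0006] deg 0.2
```

The opening is 9.6 mm, so the 10 mm copper edge is in the jaws. I'll lift straight up.

```bash
python3 -m creep '[[0,0,0,-0.02,0,0,0],[0,0,0,-0.05,0,0,0],[0,0,0,-0.08,0,0,0],[0,0,0,-0.11,0,0,0],[0,0,0,-0.14,0,0,0]]'; python3 -m creep '[[0,0,0,-0.04,0,0,0],[0,0,0,-0.08,0,0,0],[0,0,0,-0.12,0,0,0],[0,0,0,-0.16,0,0,0],[0,0,0,-0.18,0,0,0]]'; python3 h.py .4217 -.325 .30 184.6
```

```text
time_s: 4.3
tcp_pos: [0.6771, -0.0125, 0.2531]
ee_rot: [[-0.104, -0.995, 0.0], [-0.995, 0.104, 0.002], [-0.002, -0.0, -1.0]]
wrist_force: [0.7, 0.8, -0.9]
gripper_width: 0.11
time_s: 4.72
tcp_pos: [0.6777, -0.0127, 0.31]
ee_rot: [[-0.104, -0.995, 0.004], [-0.995, 0.104, 0.002], [-0.002, -0.004, -1.0]]
wrist_force: [0.5, 0.8, -1.2]
gripper_width: 0.113
t 4.72 tcp [ 0.6777 -0.0127  0.31  ] yang 174.02 F [ 0.5  0.8 -1.2] w 0.113
mm 403.9 shift [1.1244 0.7403 0.0278] turn [-0.0014  0.0006 -0.0588] deg 10.6
```

The plate is out: its foot is at about z .246, with no extra force. I'll carry it towards the block, stopping short so the block stays in view.

```bash
python3 -m creep '[[0,0.1,0.07,0,0,0,-0.012],[0,0.2,0.14,0,0,0,-0.024],[0,0.3,0.21,0,0,0,-0.036],[0,0.41,0.28,0.01,0,0,-0.048],[0,0.52,0.36,0.01,0,0,-0.059]]'; python3 h.py .4217 -.265 .29 184.6
```

```text
time_s: 5.13
tcp_pos: [0.5528, -0.1574, 0.3061]
ee_rot: [[0.084, -0.996, 0.004], [-0.996, -0.084, 0.002], [-0.002, -0.004, -1.0]]
wrist_force: [1.6, -0.5, -1.6]
gripper_width: 0.107
t 5.13 tcp [ 0.5528 -0.1574  0.3061] yang -175.2 F [ 1.6 -0.5 -1.6] w 0.107
mm 170.4 shift [0.321  0.4657 0.0511] turn [-0.0014  0.0006  0.0011] deg 0.3
```

```bash
python3 -m creep '[[0,0.08,0.12,0.02,0,0,0.001],[0,0.16,0.24,0.04,0,0,0.001],[0,0.25,0.36,0.05,0,0,0.001],[0,0.321,0.466,0.05,0,0,0.001],[0,0.321,0.466,0.05,0,0,0.001]]'; python3 -m creep '[[0,0,0,0,0,0,0],[0,0,0,0,0,0,0],[0,0,0,0,0,0,0]]'
python3 - <<'E'
import h;from h import *
h.snap('w4');plan(.4217,-.325,.25,184.6)
a=cv2.imread('pics/w4.png');cv2.imwrite('pics/w4c.png',cv2.resize(a[90:240,220:420],None,fx=4,fy=4,interpolation=cv2.INTER_CUBIC))
E
```

```text
time_s: 5.55
tcp_pos: [0.4167, -0.2672, 0.2909]
ee_rot: [[0.076, -0.997, 0.003], [-0.997, -0.076, 0.002], [-0.002, -0.003, -1.0]]
wrist_force: [-0.8, 0.3, -1.0]
gripper_width: 0.113
time_s: 5.8
tcp_pos: [0.4175, -0.267, 0.2913]
ee_rot: [[0.076, -0.997, 0.004], [-0.997, -0.076, 0.002], [-0.002, -0.004, -1.0]]
wrist_force: [0.7, 0.6, -0.8]
gripper_width: 0.112
drift [ 0.0003  0.0002 -0.0002]
t 5.85 tcp [ 0.4177 -0.2667  0.2911] yang -175.59 F [ 0.9 -1.2 -0.7] w 0.112
mm 71.4 shift [0.195  0.0022 0.1366] turn [-0.0012  0.0006 -0.001 ] deg 0.3
```

View pics/w4c.png

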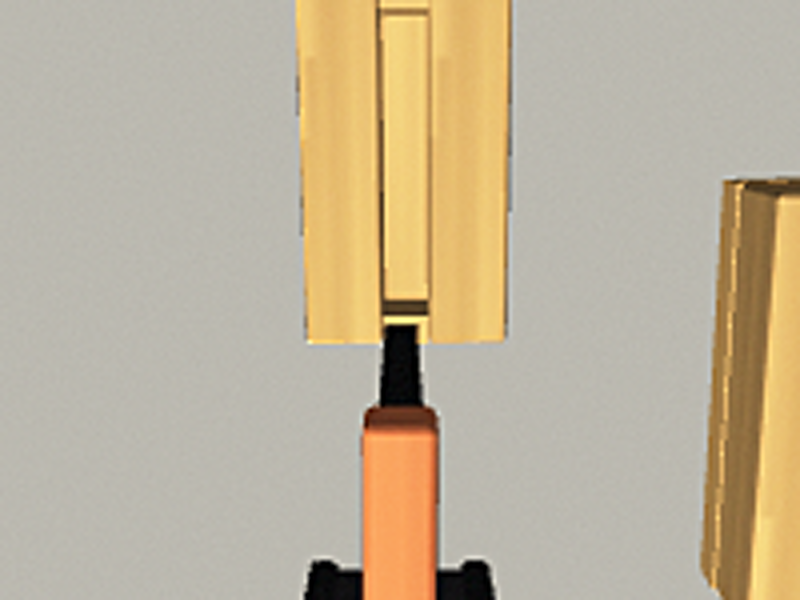

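Run:
```python
import cv2
a=cv2.imread('pics/w4.png');cv2.imwrite('pics/w4d.png',cv2.resize(a[60:190,240:400],None,fx=4.5,fy=4.5,interpolation=cv2.INTER_CUBIC))
```

```text
(no output)
```

View pics/w4d.png

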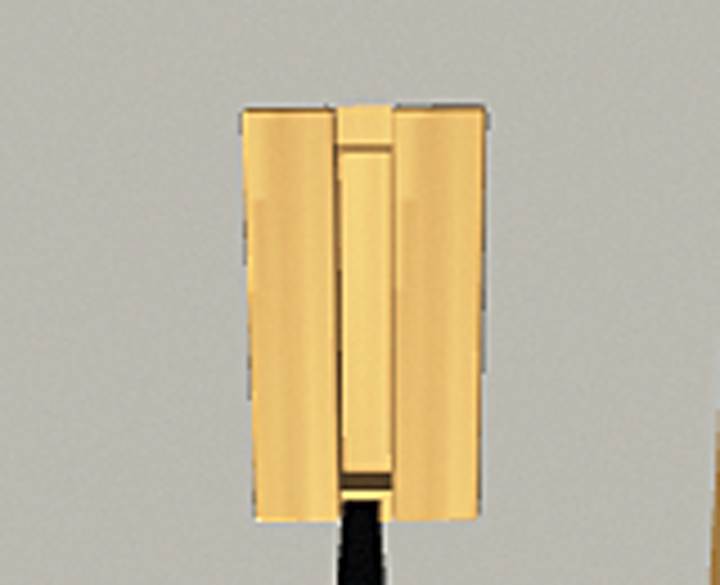

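Run:
```python
import h; from h import *
h.load('w4')
b=lambda x,y,z=.05:atz('wrist',240+(x+.5)/4.5-.5,60+(y+.5)/4.5-.5,z)
fit([b(256,520),b(243,107),b(486,105),b(480,516)],.07,.12)
print('slot floor ends',b(366,150,.015),b(367,473,.015))
# copper centre line, crop w4c (scale 4, off 220,90): front end top (400,430)
p=atz('wrist',220+400.5/4-.5,90+430/4.-.5,ST['tcp_pos'][2]+.0065); print('copper front',ST['ee_rot'].T@(p-ST['tcp_pos']))
plan(.4217,-.325,.25,184.6)
```

```text
c [ 0.42079765 -0.32696936] yaw 5.07722048553086 [np.float64(0.0696), np.float64(0.1191), np.float64(0.0689), np.float64(0.1183)]
slot floor ends [ 0.42479901 -0.37706847  0.015     ] [ 0.41644851 -0.27604407  0.015     ]Traceback (most recent call last):
  File "<stdin>", line 7, in <module>
TypeError: 'NoneType' object is not subscriptable
```

The slot floor ends measure 101 mm apart, with its centre at (.4207,-.3267) and a yaw of 4.9°. The plate is centred in the jaws. I'll go above the slot and then down.

```bash
python3 h.py .4207 -.3267 .15 184.9; python3 -m creep '[[0,0.09,-0.005,0.05,0,0,-0.002],[0,0.17,-0.005,0.1,0,0,-0.002],[0,0.2,-0.005,0.2,0,0,-0.002],[0,0.2,-0.005,0.3,0,0,-0.002],[0,0.2,-0.005,0.4,0,0,-0.002]]';python3 -m creep '[[0,0,0,0.02,0,0,0],[0,0,0,0.02,0,0,0],[0,0,0,0.02,0,0,0]]';  python3 h.py .4207 -.3267 .08 184.9
```

```text
t 5.85 tcp [ 0.4177 -0.2667  0.2911] yang -175.59 F [ 0.9 -1.2 -0.7] w 0.112
mm 153.4 shift [0.2011 0.0072 0.4699] turn [-0.0012  0.0006 -0.0027] deg 0.5
time_s: 6.27
tcp_pos: [0.4256, -0.326, 0.1695]
ee_rot: [[0.084, -0.996, 0.004], [-0.996, -0.084, 0.002], [-0.002, -0.004, -1.0]]
wrist_force: [-0.3, 0.3, -1.5]
gripper_width: 0.114
time_s: 6.52
tcp_pos: [0.4271, -0.3261, 0.1643]
ee_rot: [[0.086, -0.996, 0.005], [-0.996, -0.086, 0.001], [-0.001, -0.005, -1.0]]
wrist_force: [1.2, -0.5, 0.1]
gripper_width: 0.107
t 6.52 tcp [ 0.4271 -0.3261  0.1643] yang -175.06 F [ 1.2 -0.5  0.1] w 0.107
mm 84.5 shift [0.0004 0.0228 0.2809] turn [-0.0015  0.0002  0.0002] deg 0.3
```

I typed the y shift with the wrong sign, so the tool is 6 mm off. I'll correct that while still up high, then check.

```bash
python3 -m creep '[[0,0,0.0215,0,-0.0015,0,0],[0,0,0.0215,0,-0.0015,0,0],[0,0,0.0215,0,-0.0015,0,0],[0,0,0.0215,0,-0.0015,0,0]]';  python3 - <<'E'
import h;from h import *
h.plan(.4207,-.3267,.08,184.9)
h.snap('w5')
a=cv2.imread('pics/w5.png');cv2.imwrite('pics/w5c.png',cv2.resize(a[60:270,200:440],None,fx=2.8,fy=2.8,interpolation=cv2.INTER_CUBIC))
E
```

```text
time_s: 6.85
tcp_pos: [0.4212, -0.3268, 0.1656]
ee_rot: [[0.086, -0.996, 0.002], [-0.996, -0.086, -0.0], [0.001, -0.002, -1.0]]
wrist_force: [0.5, 0.1, -0.8]
gripper_width: 0.113
t 6.85 tcp [ 0.4212 -0.3268  0.1656] yang -175.06 F [ 0.5  0.1 -0.8] w 0.113
mm 85.6 shift [-0.0006  0.0021  0.2853] turn [-0.0007 -0.0002  0.0002] deg 0.1
drift [-0.0001  0.     -0.0003]
```

View pics/w5c.png

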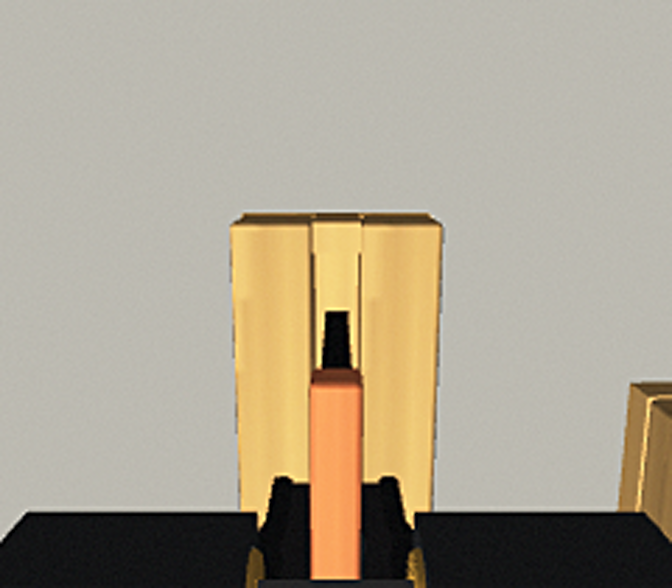

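The plate, at crop column 336, is centred on the slot, which spans columns 312 to 360. Descending now.

```bash
python3 -m creep '[[0,0,0.002,0.06,0,0,0],[0,0,0.002,0.12,0,0,0],[0,0,0.002,0.18,0,0,0],[0,0,0.002,0.23,0,0,0],[0,0,0.002,0.265,0,0,0]]';python3 -m creep '[[0,0,0,0.008,0,0,0],[0,0,0,0.008,0,0,0],[0,0,0,0.008,0,0,0]]';  python3 h.py .4207 -.3267 .0785 184.9
```

```text
time_s: 7.32
tcp_pos: [0.4201, -0.3266, 0.0847]
ee_rot: [[0.086, -0.996, 0.001], [-0.996, -0.086, 0.0], [-0.0, -0.001, -1.0]]
wrist_force: [-0.4, -0.4, -0.5]
gripper_width: 0.109
time_s: 7.57
tcp_pos: [0.4205, -0.3269, 0.0829]
ee_rot: [[0.086, -0.996, 0.002], [-0.996, -0.086, -0.0], [0.0, -0.002, -1.0]]
wrist_force: [0.3, -0.3, -0.6]
gripper_width: 0.111
t 7.57 tcp [ 0.4205 -0.3269  0.0829] yang -175.07 F [ 0.3 -0.3 -0.6] w 0.111
mm 4.4 shift [-0.0007 -0.0007  0.0146] turn [-0.0005 -0.0001  0.0002] deg 0.1
```

```bash
python3 -m creep '[[0,0,0,0.004,0,0,0],[0,0,0,0.008,0,0,0],[0,0,0,0.012,0,0,0],[0,0,0,0.014,0,0,0],[0,0,0,0.014,0,0,0]]';python3 h.py .4207 -.3267 .0785 184.9; python3 -m creep '[[0,0,0,0.004,0,0,0],[0,0,0,0.004,0,0,0],[0,0,0,0.004,0,0,0]]';python3 h.py .4207 -.3267 .0785 184.9
```

```text
time_s: 7.98
tcp_pos: [0.4205, -0.3269, 0.0788]
ee_rot: [[0.086, -0.996, 0.002], [-0.996, -0.086, -0.0], [0.0, -0.002, -1.0]]
wrist_force: [0.2, 0.3, -1.7]
gripper_width: 0.113
t 7.98 tcp [ 0.4205 -0.3269  0.0788] yang -175.07 F [ 0.2  0.3 -1.7] w 0.113
mm 0.4 shift [-0.0006 -0.0007  0.0009] turn [-0.0005 -0.0001  0.0002] deg 0.1
time_s: 8.23
tcp_pos: [0.4208, -0.3271, 0.0784]
ee_rot: [[0.086, -0.996, 0.002], [-0.996, -0.086, -0.001], [0.001, -0.002, -1.0]]
wrist_force: [-1.2, 1.3, 5.9]
gripper_width: 0.112
t 8.23 tcp [ 0.4208 -0.3271  0.0784] yang -175.04 F [-1.2  1.3  5.9] w 0.112
mm 0.4 shift [-0.0013  0.0004 -0.0004] turn [-0.0008 -0.0004  0.0003] deg 0.2
```

It touched the floor at z .0784, as predicted, with a 6 N push. Releasing.

```bash
python3 -m creep '[[0.3,0,0,0,0,0,0],[0.6,0,0,0,0,0,0],[0.6,0,0,0,0,0,0],[0.6,0,0,0,0,0,0],[0.6,0,0,0,0,0,0]]'; python3 -m creep '[[0.6,0,0,0,0,0,0],[0.6,0,0,-0.1,0,0,0],[0.6,0,0,-0.2,0,0,0],[0.6,0,0,-0.33,0,0,0],[0.6,0,0,-0.46,0,0,0]]'
python3 - <<'E'
import h;from h import *
h.plan(.512,.0045,.26,83.9); h.snap('w6'); cv2.imwrite('pics/s6.png',r.capture('side'));
E
```

```text
time_s: 8.65
tcp_pos: [0.4207, -0.327, 0.0781]
ee_rot: [[0.086, -0.996, 0.002], [-0.996, -0.086, -0.001], [0.001, -0.002, -1.0]]
wrist_force: [0.3, 0.2, 1.3]
gripper_width: 0.406
time_s: 9.07
tcp_pos: [0.4198, -0.3267, 0.2171]
ee_rot: [[0.086, -0.996, 0.0], [-0.996, -0.086, 0.0], [-0.0, -0.0, -1.0]]
wrist_force: [1.1, -1.0, 0.5]
gripper_width: 0.595
t 9.07 tcp [ 0.4198 -0.3267  0.2171] yang -175.05 F [ 1.1 -1.   0.5] w 0.595
mm 346.5 shift [-1.0733 -0.4016 -0.1431] turn [-0.      0.      0.5614] deg 101.1
drift [ 0.0042 -0.0029  0.0095]
```

View pics/w6.png

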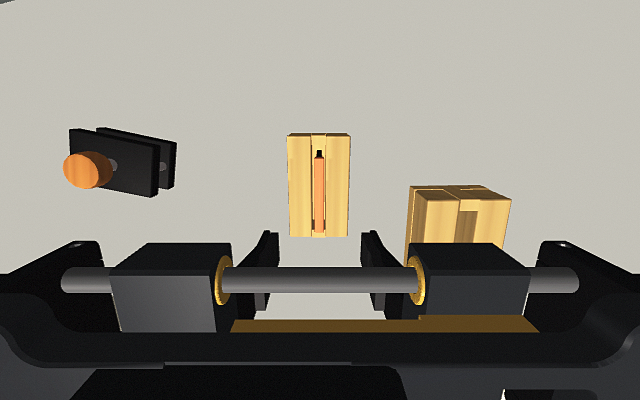

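View pics/s6.png

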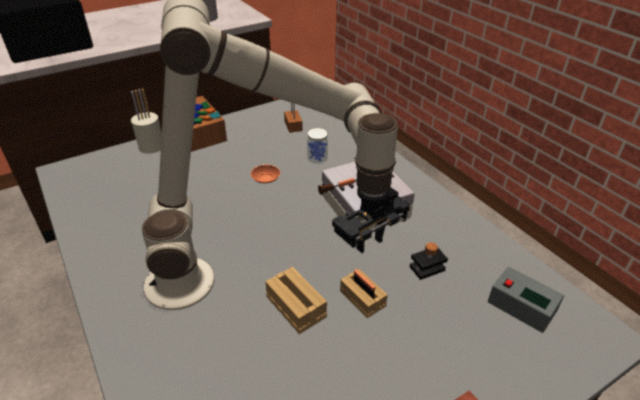

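The plate stands in the small block's slot, at (319,195) in the wrist view and (363,287) in the side view, and it is released. I'll plan the turn for the rod.

Run:
```python
from h import *
print(r.sense()['joints'].round(1)); plan(.50,.005,.26,83.9); plan(.50,.005,.26,263.9)
```

```text
[-20.4  13.7 -14.1   0.2 -61.2  25.4]
t 9.17 tcp [ 0.424  -0.3291  0.2235] yang -174.96 F [ 0.5  0.5 -0.2] w 0.601
mm 344.5 shift [-1.0858 -0.3519 -0.1272] turn [-0.0061  0.0018  0.5618] deg 101.1
t 9.17 tcp [ 0.424  -0.3291  0.2235] yang -174.96 F [ 0.5  0.5 -0.2] w 0.601
mm 344.5 shift [-1.0858 -0.3519 -0.1272] turn [-0.0017 -0.0058 -0.4381] deg 78.9
```

```bash
python3 -m creep '[[0.6,-0.13,-0.04,-0.05,0,0,-0.035],[0.6,-0.26,-0.08,-0.1,0,0,-0.07],[0.6,-0.39,-0.12,-0.127,0,0,-0.105],[0.6,-0.52,-0.16,-0.127,0,0,-0.14],[0.6,-0.64,-0.2,-0.127,0,0,-0.175]]'; python3 h.py .5043 .006 .24 263.9
```

```text
time_s: 9.58
tcp_pos: [0.4662, -0.1312, 0.2612]
ee_rot: [[0.599, -0.801, 0.017], [-0.801, -0.599, -0.008], [0.017, -0.009, -1.0]]
wrist_force: [1.0, -0.2, -0.8]
gripper_width: 0.598
t 9.58 tcp [ 0.4662 -0.1312  0.2612] yang -143.2 F [ 1.  -0.2 -0.8] w 0.598
mm 144.0 shift [-0.2915 -0.375   0.0691] turn [-0.0005 -0.0062 -0.2617] deg 47.1
```

```bash
python3 -m creep '[[0.6,-0.07,-0.09,0,0,-0.002,-0.035],[0.6,-0.14,-0.18,0.02,0,-0.004,-0.07],[0.6,-0.21,-0.27,0.03,0,-0.006,-0.105],[0.6,-0.29,-0.37,0.03,0,-0.006,-0.14],[0.6,-0.29,-0.375,0.03,0,-0.006,-0.175]]'; python3 h.py .5043 .006 .24 263.9
```

```text
time_s: 10.0
tcp_pos: [0.5056, 0.0103, 0.2509]
ee_rot: [[0.933, -0.36, 0.003], [-0.36, -0.933, 0.004], [0.001, -0.005, -1.0]]
wrist_force: [0.1, -0.5, -0.8]
gripper_width: 0.601
t 10.0 tcp [0.5056 0.0103 0.2509] yang -111.08 F [ 0.1 -0.5 -0.8] w 0.601
mm 11.799999999999999 shift [0.001  0.0153 0.0363] turn [-0.0014 -0.0006 -0.0832] deg 15.0
```

```bash
python3 -m creep '[[0.6,0,0.015,0.036,-0.001,0,-0.035],[0.6,0,0.015,0.036,-0.001,0,-0.07],[0.6,0,0.015,0.036,-0.001,0,-0.083],[0.6,0,0.015,0.036,-0.001,0,-0.083],[0.6,0,0.015,0.036,-0.001,0,-0.083]]'; python3 -m creep '[[0.6,0,0,0,0,0,0],[0.6,0,0,0,0,0,0]]'
python3 - <<'E'
import h;from h import *
h.plan(.5043,.006,.136,263.9); h.snap('w7')
k=np.radians(-6.1);R=np.array([[np.cos(k),-np.sin(k)],[np.sin(k),np.cos(k)]])
W=lambda x,z=.138:np.r_[np.array([.6564,-.0103])+R@[x,0],z]
print(proj('wrist',[W(-.049),W(-.105),W(-.125),W(-.165),W(-.172)]))
E
```

```text
time_s: 10.42
tcp_pos: [0.5039, 0.0062, 0.2396]
ee_rot: [[0.994, -0.108, 0.001], [-0.108, -0.994, 0.001], [0.001, -0.001, -1.0]]
wrist_force: [0.4, 0.5, 0.0]
gripper_width: 0.596
time_s: 10.58
tcp_pos: [0.5038, 0.0061, 0.2395]
ee_rot: [[0.994, -0.109, 0.001], [-0.109, -0.994, 0.001], [0.001, -0.001, -1.0]]
wrist_force: [-0.1, 0.0, -0.8]
gripper_width: 0.599
t 10.58 tcp [0.5038 0.0061 0.2395] yang -96.28 F [-0.1  0.  -0.8] w 0.599
mm 103.5 shift [0.0011 0.0006 0.3451] turn [-0.0003 -0.0004 -0.001 ] deg 0.2
drift [0.     0.     0.0001]
[[319.07659726  83.86700418]
 [319.21691395 153.01273294]
 [319.26269784 175.57427636]
 [319.34829217 217.75373745]
 [319.36251151 224.76079416]]
```

View pics/w7.png

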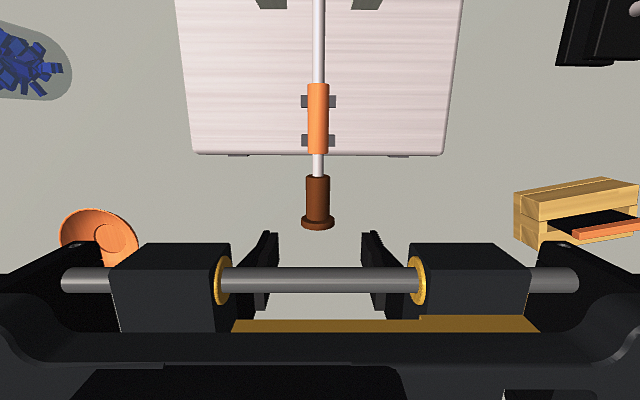

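The sleeve spans (318,83) to (318,153), and the grip barrel starts at row 176. All of this matches the projections within about 1 px. Descending on the grip.

```bash
python3 -m creep '[[0.6,0,0,0.08,0,0,0],[0.6,0,0,0.17,0,0,0],[0.6,0,0,0.26,0,0,0],[0.6,0,0,0.32,0,0,0],[0.6,0,0,0.345,0,0,0]]'; python3 -m creep '[[0.5,0,0,0.003,0,0,0],[0.3,0,0,0.003,0,0,0],[0.15,0,0,0.003,0,0,0],[0,0,0,0.003,0,0,0],[0,0,0,0.003,0,0,0]]';python3 -m creep '[[0,0,0,0,0,0,0],[0,0,0,0,0,0,0],[0,0,0,0,0,0,0],[0,0,0,0,0,0,0],[0,0,0,0,0,0,0]]';python3 h.py .5043 .006 .136 263.9
```

```text
time_s: 11.05
tcp_pos: [0.5023, 0.0057, 0.1334]
ee_rot: [[0.994, -0.11, -0.004], [-0.11, -0.994, -0.0], [-0.004, 0.001, -1.0]]
wrist_force: [0.1, 0.4, -0.9]
gripper_width: 0.598
time_s: 11.47
tcp_pos: [0.503, 0.0059, 0.1337]
ee_rot: [[0.994, -0.11, -0.001], [-0.11, -0.994, 0.0], [-0.001, -0.0, -1.0]]
wrist_force: [0.4, 0.5, -0.3]
gripper_width: 0.306
time_s: 11.88
tcp_pos: [0.5034, 0.008, 0.1337]
ee_rot: [[0.994, -0.111, 0.001], [-0.111, -0.994, 0.004], [0.0, -0.004, -1.0]]
wrist_force: [-0.6, 9.1, -2.3]
gripper_width: 0.235
t 11.88 tcp [0.5034 0.008  0.1337] yang -96.35 F [-0.6  9.1 -2.3] w 0.235
mm 3.2 shift [ 0.0038  0.0063 -0.0077] turn [-0.0014 -0.0001 -0.0014] deg 0.4
```

The grip is held at 20 mm. I'll pull along kiln -x, which is tool -x, in stages.

```bash
python3 -m creep '[[0,0,0,0,0,0,0],[0,0,0,0,0,0,0],[0,0,0,0,0,0,0]]'
python3 - <<'E'
from h import *
plan(.5034,.008,.1337,263.9); snap('w8')
E
python3 -m creep '[[0,-0.02,0,0,0,0,0],[0,-0.05,0,0,0,0,0],[0,-0.08,0,0,0,0,0],[0,-0.11,0,0,0,0,0],[0,-0.12,0,0,0,0,0]]'; python3 -m creep '[[0,-0.005,0,0,0,0,0],[0,-0.005,0,0,0,0,0],[0,-0.005,0,0,0,0,0]]'
python3 - <<'E'
from h import *
plan(.5034-.0447,.008+.0048,.1337,263.9); snap('w9')
import numpy as np
A=cv2.imread('pics/w8.png')[40:260,230:410];B=cv2.imread('pics/w9.png')[40:260,230:410]
cv2.imwrite('pics/w9c.png',cv2.resize(np.hstack([A,B]),None,fx=2.2,fy=2.2,interpolation=cv2.INTER_CUBIC))
E
```

```text
time_s: 12.13
tcp_pos: [0.5034, 0.0081, 0.1337]
ee_rot: [[0.994, -0.111, 0.001], [-0.111, -0.994, 0.005], [0.001, -0.005, -1.0]]
wrist_force: [0.6, 1.5, -2.5]
gripper_width: 0.24
t 12.13 tcp [0.5034 0.0081 0.1337] yang -96.37 F [ 0.6  1.5 -2.5] w 0.24
mm 0.1 shift [ 0.0002  0.0004 -0.    ] turn [-0.0015 -0.0002 -0.0015] deg 0.4
drift [ 0.  0. -0.]
time_s: 12.6
tcp_pos: [0.4693, 0.0122, 0.1338]
ee_rot: [[0.994, -0.111, 0.007], [-0.111, -0.994, 0.006], [0.006, -0.006, -1.0]]
wrist_force: [9.3, -4.3, -12.1]
gripper_width: 0.235
time_s: 12.85
tcp_pos: [0.4698, 0.0121, 0.1338]
ee_rot: [[0.994, -0.11, 0.012], [-0.11, -0.994, 0.006], [0.011, -0.007, -1.0]]
wrist_force: [8.3, -4.1, -10.7]
gripper_width: 0.239
t 12.85 tcp [0.4698 0.0121 0.1338] yang -96.33 F [  8.3  -4.1 -10.7] w 0.239
mm 11.1 shift [-0.0369  0.0019 -0.0002] turn [-0.0023 -0.0036 -0.0013] deg 0.8
drift [0.0001 0.     0.    ]
```

View pics/w9c.png

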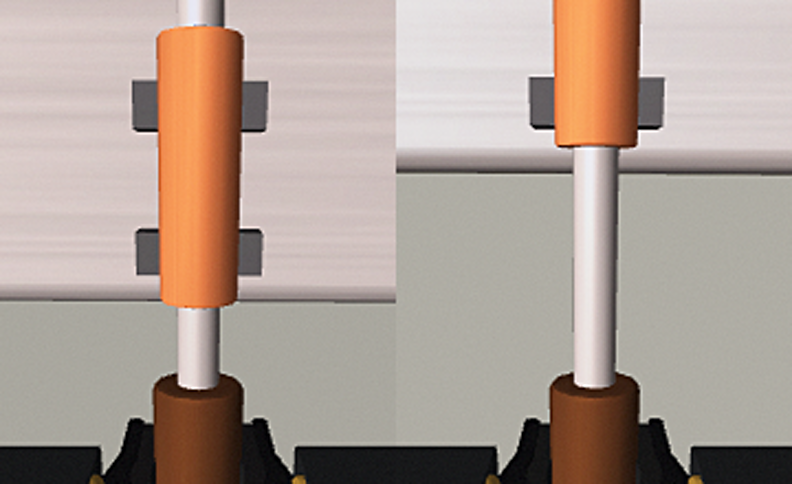

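The rod has come out 33.8 mm with no slip, and the band is not yet showing, which fits. About 12 mm more to go; I'll also correct the slight tilt.

```bash
python3 -m creep '[[0,-0.01,0,0.001,-0.002,-0.003,0],[0,-0.02,0,0.002,-0.002,-0.003,0],[0,-0.03,0,0.002,-0.002,-0.003,0],[0,-0.04,0,0.002,-0.002,-0.003,0],[0,-0.04,0,0.002,-0.002,-0.003,0]]'; python3 -m creep '[[0,-0.005,0,0.002,0,-0.003,0],[0,-0.005,0,0.002,0,-0.003,0],[0,-0.005,0,0.002,0,-0.003,0]]'
python3 - <<'E'
from h import *
plan(.5034-.0452,.008+.0049,.1337,263.9); snap('w10')
A=cv2.imread('pics/w10.png')[30:250,230:410]
cv2.imwrite('pics/w10c.png',cv2.resize(A,None,fx=2.7,fy=2.7,interpolation=cv2.INTER_CUBIC))
E
```

```text
time_s: 13.32
tcp_pos: [0.4607, 0.0132, 0.1337]
ee_rot: [[0.994, -0.11, 0.009], [-0.11, -0.994, 0.001], [0.009, -0.002, -1.0]]
wrist_force: [10.4, -5.7, -8.9]
gripper_width: 0.24
time_s: 13.57
tcp_pos: [0.4622, 0.013, 0.1338]
ee_rot: [[0.994, -0.109, 0.007], [-0.109, -0.994, 0.002], [0.006, -0.003, -1.0]]
wrist_force: [8.3, -6.0, -9.2]
gripper_width: 0.242
t 13.57 tcp [0.4622 0.013  0.1338] yang -96.26 F [ 8.3 -6.  -9.2] w 0.242
mm 4.0 shift [-0.0133  0.0019  0.0001] turn [-0.0009 -0.002  -0.0009] deg 0.4
drift [-0.  0. -0.]
```

View pics/w10c.png

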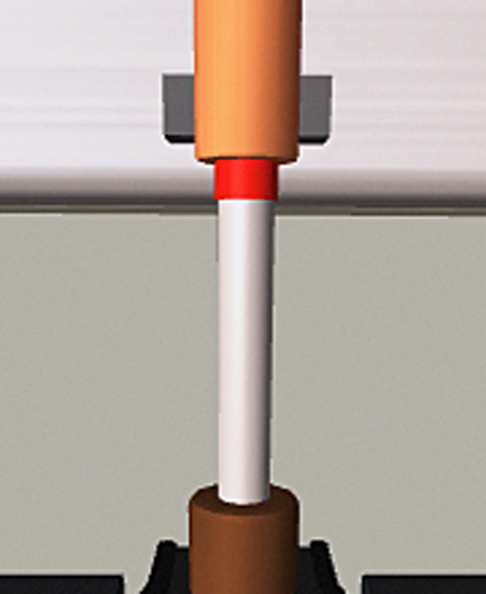

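Drawn 41.5 mm: the red band is part out. The arm gives about 3 mm under the spring, so I'll allow for that.

```bash
python3 -m creep '[[0,-0.008,0.001,0.002,0,-0.003,0],[0,-0.016,0.002,0.003,0,-0.003,0],[0,-0.024,0.002,0.003,0,-0.003,0],[0,-0.024,0.002,0.003,0,-0.003,0],[0,-0.024,0.002,0.003,0,-0.003,0]]'
python3 - <<'E'
from h import *
plan(.5034-.0452,.008+.0049,.1337,263.9); snap('w11');snap('w12')
A=cv2.imread('pics/w11.png')[30:250,230:410]
cv2.imwrite('pics/w11c.png',cv2.resize(A,None,fx=2.7,fy=2.7,interpolation=cv2.INTER_CUBIC))
E
```

```text
time_s: 14.03
tcp_pos: [0.4586, 0.0134, 0.1337]
ee_rot: [[0.994, -0.108, 0.006], [-0.108, -0.994, 0.004], [0.005, -0.005, -1.0]]
wrist_force: [9.8, -3.5, -8.6]
gripper_width: 0.24
t 14.03 tcp [0.4586 0.0134 0.1337] yang -96.23 F [ 9.8 -3.5 -8.6] w 0.24
mm 0.7 shift [-0.0013  0.0019  0.0001] turn [-0.0015 -0.0017 -0.0007] deg 0.4
drift [ 0. -0.  0.]
drift [ 0.  0. -0.]
```

View pics/w11c.png

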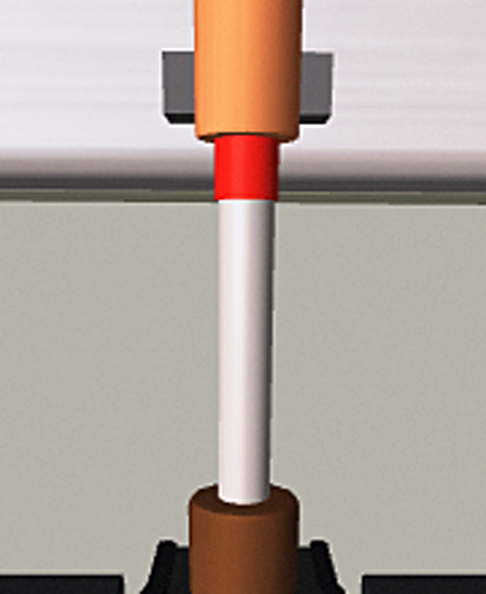

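It is at 45.1 mm, right on the mark. I'll add about 1 mm so that the band is clearly all out.

```bash
python3 -m creep '[[0,-0.014,0.001,0.003,0,-0.002,0],[0,-0.016,0.001,0.003,0,-0.002,0],[0,-0.016,0.001,0.003,0,-0.002,0],[0,-0.016,0.001,0.003,0,-0.002,0],[0,-0.016,0.001,0.003,0,-0.002,0]]'
python3 - <<'E'
from h import *
plan(.5034-.0460,.008+.0049,.1337,263.9); snap('w13');cv2.imwrite('pics/t13.png',r.capture('top'));snap('w14')
A=cv2.imread('pics/w14.png')[30:250,230:410]
cv2.imwrite('pics/w14c.png',cv2.resize(A,None,fx=2.7,fy=2.7,interpolation=cv2.INTER_CUBIC))
plan(.5034-.0460,.008+.0049,.1337,263.9)
E
```

```text
time_s: 14.55
tcp_pos: [0.4576, 0.0136, 0.1337]
ee_rot: [[0.994, -0.108, 0.008], [-0.108, -0.994, 0.005], [0.008, -0.006, -1.0]]
wrist_force: [10.0, -5.1, -8.3]
gripper_width: 0.236
t 14.55 tcp [0.4576 0.0136 0.1337] yang -96.18 F [10.  -5.1 -8.3] w 0.236
mm 0.7 shift [-0.0003  0.0024  0.0001] turn [-0.0019 -0.0024 -0.0004] deg 0.6
drift [-0. -0. -0.]
drift [0. 0. 0.]
t 14.7 tcp [0.4575 0.0136 0.1337] yang -96.18 F [10.1 -5.1 -8.9] w 0.242
mm 0.7 shift [-0.0002  0.0023  0.0001] turn [-0.0019 -0.0024 -0.0005] deg 0.6
```

View pics/w14c.png

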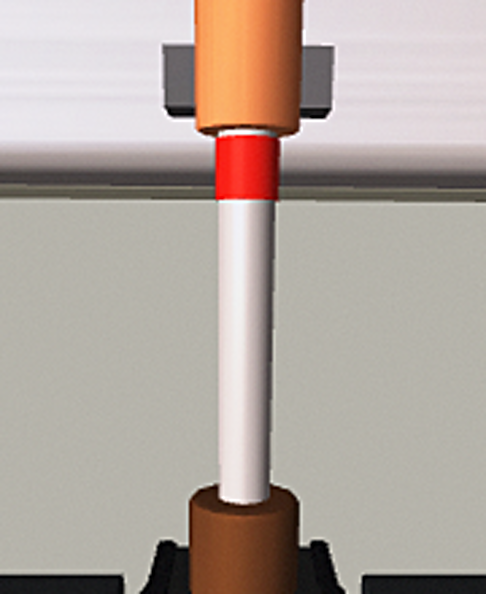

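View pics/t13.png

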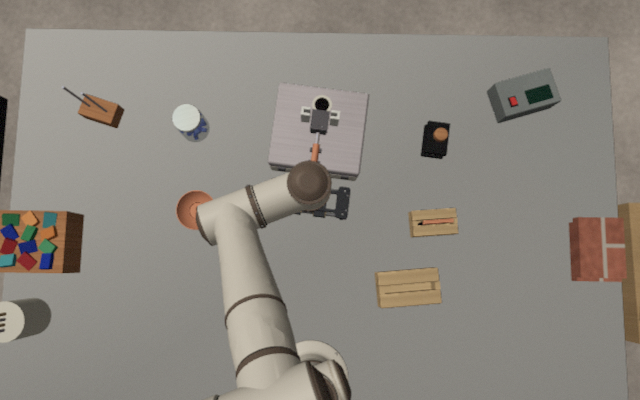

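A sliver of steel now shows behind the band at crop (248,133), so the band is just fully out, and the pose is steady. The top view shows the vent open at (321,103), the plate in the small block at (435,222), and the jar, press and dish unmoved. Handing in.

```bash
python3 -c "
from station import r
print(r.finish_job()); s=r.sense(); print(s['time_s'],s['tcp_pos'],s['gripper_width'])"
```

```text
the job is handed in; nothing more can be done
None
the job is handed in; nothing more can be done
```

The job is done and handed in at about 14.7 s of the 54 s allowed.

- **Lock plate:** I lifted it straight up out of its holder, lowered it into the slot of the smaller block and let go. The block measured 119 x 69 mm; the look-alike is 161 mm long. The foot touched the floor at the predicted height with a 6 N push, and the last top view shows the plate still standing there.
- **Rod:** I drew it about 46 mm and am still holding it there. The red band is just fully out, with a sliver of steel showing behind it. The pose was steady under a pull of about 10 N, and the vent is open.
- **Bystanders:** The jar, the bead press and the dish look unmoved in the last top picture.
- **Checks that disagreed:**
  - One wrist view placed the block about 4 mm off because the arm was still settling, so I measured it again.
  - I once typed a sideways shift with the wrong sign and corrected it, still high, before lowering the plate.
  - When I closed on the rod's grip it sat about 2 mm to one side of my estimate.
  - A side load of 5 N and a vertical load of 9 N remained at the wrist, well under the limits.

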